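Clamp the screw jar and take off its tight cap

TASK

The jar stands loose in the round seat of the holding fixture: first swing the toggle clamp arm over its centre so that it comes down on the jar's shoulder and holds it. Then unscrew the tight cap anticlockwise (about a fifth of a turn frees it), lift it straight up once it is free, and finish while still holding it level in the gripper two to three centimetres above the jar's mouth: do not put it down or let go. The jar must stay clamped in its seat without turning along, and the other things on the table are left alone.

Things in the scene. Friction and masses are not known exactly. Their poses are not given: they have to be found in the camera images.
- fixture: steel fixture fixed to the table, plate 116 x 225 x 8 mm. Origin: underside, below the centre of the round jar seat, z up. Seat: aluminium ring, 49 mm outer radius, top 16 mm above the table; the jar stands on the plate in it. Clamp bracket on the -y side, 81 mm high; its level pivot, parallel to the fixture's x, is at (0, -115, 70) mm in this frame.
- clamp (a joint): angle of the clamp arm, rad: 0 = open stop (start: standing, leaning 0.33 back past vertical towards fixture -y), 1.9 = level on the jar's shoulder. Turns in the fixture's y-z plane. A spring flips it at 0.8: below, it returns to the stop; above, it swings down by itself within 1 s and presses with about 13 N. Arm: bar 16 x 8 mm, 85 mm long. Pushed at its cross handle it takes 10 to 20 N.
- clamp_bar (a point): centre of the cross handle of the clamp arm: a round bar 13 mm thick, 84 mm long, parallel to the fixture's x axis, 58 mm from the pivot along the arm (about 125 mm above the table when the arm is open, 70 mm when clamped)
- clamp_foot: rubber foot under the tip of the clamp arm, 18 x 9 x 4 mm, that presses on the jar's shoulder; 80 mm from the pivot. Origin at the centre of the foot's upper face.
- jar: amber glass jar, 0.35 kg, loose in the seat. Origin: centre of its underside, z up. Body 80 mm in diameter, flat shoulder 54 mm up, neck 40 mm in diameter, mouth at 94 mm. A sprung rubber ring round the neck (57 mm in diameter, 70 to 74 mm up) presses the cap up with about 8 N: turning the cap takes about 0.2 N m, and an unclamped jar turns along. Its yaw varies and does not matter.
- jar_mouth (a point): centre of the jar's mouth, on the rim plane, 94 mm above the jar's origin
- jar_side (a point): point on the jar's flank, 40 mm from its axis along the jar's x, 30 mm up; shows whether the jar turns
- cap: aluminium screw cap, 60 mm in diameter, 29 mm high, 0.05 kg. Origin: centre of its lower edge, z up; screwed on, that is 74 mm above the jar's origin, 82 mm above the table, its x along the jar's x. Turned anticlockwise from above it is free after 55 degrees, at 87 it meets a stop; between these it lifts straight off (20 mm to clear the mouth). Clockwise is blocked.
- wax_block: yellow block of wax, 34 x 52 x 18 mm, bystander; origin at the centre of its underside
- spool_black: spool of black thread standing upright, 38 mm in diameter, 52 mm high, bystander; origin at the centre of its underside
- heel_a: black rubber shoe heel lying flat, 56 x 67 x 10 mm, bystander; origin at the centre of its underside
Not all that is in view belongs to the job. What is meant by the jar is not yellow, and is the smaller of those in its own colour.

How it is judged:
By the outcome, as a careful person would: the job done as asked, in the order asked, and still so for the second after the job is handed in, while the arm keeps its last pose, push and grip.
It also fails if it takes over 51 s, if anything falls off the work surface, if the arm or the gripper's body presses on something with over 40 N, if the wrist force passes 120 N, or if a joint passes its speed limit or range.

ROBOT

A 7-joint arm with a two-finger parallel gripper is mounted at the origin on a cart in front of the work surface, level with it; the furniture and walls round the work are solid. World frame = base frame: x ahead of the robot, y to its left, z up, the work surface at z = 0. Lengths are in m, angles in rad, forces in N, time in s.
With the tool pointing down it reaches from about 0.4 to 0.85 m from the base axis. Payload 6.9 kg.
Tool frame: the origin (TCP) lies between the finger pads; the fingertips stand 25 mm ahead of it and the grasp point (between the pads) lies 6 mm ahead of it; z points along the fingers, y is the line along which they close (so a half turn about z gives the same grasp; the last joint's range is limited). The gripper opens to 85 mm and grips with 20 to 120 N. Pads are 22 mm wide; open, the fingers measure 114 mm over their backs; the gripper's body (76 mm by 85 mm) begins 54 mm behind the grasp point. The pads swing forward as they close: fully open they stand 13 mm farther back than shut.
Start: joints at [1.399, 0.507, -0.238, 1.5, 0.126, 1.149, -0.155], TCP at [0.171, -0.601, 0.256] pointing down, gripper open.
Joint ranges: [-3.08, 3.08], [-0.24, 2.05], [-1.43, 1.35], [0, 2.5], [-1.52, 4.66], [0.17, 1.96], [-2.89, 2.89]. Speed limits (rad/s): [2.39, 2.39, 3.14, 3.14, 3.14, 3.14, 3.14].

INTERFACE

Orientations are given as a rotation vector (axis times angle).
In Python, from station import * gives the robot as it stands.
- The arm moves only by the tool drive_tool, never from a script. Its argument "plan" is a list of rows, each an object with "xyz": the shift along the tool's x, y, z in m, a list of three; "rot": the turn, a rotation vector about the tool's x, y, z in degrees, a list of three; "grip": the finger opening in m, from 0 to 0.0854. In form: [{"xyz": [dx, dy, dz], "rot": [rx, ry, rz], "grip": grip}, ...]. A call has 1 to 8 rows; each row is the pose to reach, as a shift and turn from the pose commanded when the call began, along the tool's axes at that moment; what a row does not reach only later rows make up. A row lasts 1/10 s, in which the tool goes at most 50 mm and 8.59 degrees, less where a joint would pass 70% of its speed; a pose out of reach is approached as far as the arm can. A call with a gripper value outside its range is refused whole. The fingers move at their own pace and stop on an object; "newtons" is the grip in N (left out, the last holds). Time passes only in rows, so rows that repeat a pose let the fingers close. It gives the time, the measured TCP pose, the force, the opening and the grip force at its end, in the units of the state.
- sense(): the state, without advancing time (a new reading comes with each control period).
- camera(name): name is "scene" or "top" or "wrist"; returns the picture (480x640x3 uint8, blue, green, red); there is no depth.
- calibration(name): a dict with "fx", "fy", "cx", "cy" (pixels), "camera_from_world" (4x4, takes a point from world to camera coordinates). Camera axes: x right, y down, z forward; pixel columns grow to the right and rows downward; lengths in m; the calibration is good to about 2 mm. A picture is of the moment at which its call begins: read the wrist's pose just before it. calibration takes no time and is no camera call; for the wrist camera it gives the pose at the moment of the call.
- sign_off(): hands the job in; it is judged then, once.
Trained networks look in the newest picture that a camera, given by its name, has taken for a name from the list of things; names that differ only in an ending like _2 or _b are one class to them, and where a whole thing is asked for, a point or a joint stands for the part that bears it (a point fixed in the world has none). Each returns a list of dicts, best first, with "confidence" (0 to 1); they miss things now and then, are a little off and sometimes report something else, mostly with a low value. They report only what shows in the picture. A call takes as long as a camera call. They do not tell look-alikes from the thing itself.
- spot_in(camera, label): "position" ([column, row] in pixels, amid what is visible of it).
The state is a dict: "t": time; "joints": joint angles; "dq": joint speeds; "tau": joint torques, N m; "position": TCP position; "tool_rot": TCP orientation; "ft_force": force on the tool from outside, world axes, zero at the start; "wrist_torque": the same for the moment, N m; "finger_gap": opening from 0.0 (shut) to 1.0 (fully open); "grip_force": force on a finger pad.
Only numpy, scipy, OpenCV 4.12 (cv2) and the standard library are available. Lean on these libraries where they do the work, as an engineer would, in place of code of your own. Each camera call takes 0.05 s, during which the arm holds its last target. There are 200 camera calls.

## Working session

There is one attempt and no reset: what is moved stays moved. The work goes in short steps, Python scripts to look and compute and a tool call to move; the robot and the scene stay as the last step left them, time stands still between calls to the robot, and variables do not carry over. Pictures are saved under pics/ and viewed, at most 10 in all, crops included, and the job is handed in when it is done.

Besides the shell and the picture viewer there is one more tool, called after ">>>" in YAML: its name, and indented under it one key for each argument. drive_tool: Moves the arm, as the interface text tells. Its arguments: {"type":"object","properties":{"plan":{"type":"array","items":{"type":"object","properties":{"xyz":{"type":"array","items":{"type":"number"}},"rot":{"type":"array","items":{"type":"number"}},"grip":{"type":"number"}}}},"newtons":{"type":"number"}},"required":["plan"]}

```bash
mkdir -p pics; ls
python3 - <<'E'
from station import *
import cv2,numpy as np
a=camera("scene");b=camera("top")
cv2.imwrite("pics/s.png",a);cv2.imwrite("pics/t.png",b)
for c in("scene","top"):
    camera(c)
    for l in("fixture","jar","cap","clamp_bar","clamp_foot","jar_mouth"):
        print(c,l,[(np.round(d["position"]).tolist(),round(d["confidence"],2)) for d in spot_in(c,l)][:4])
    k=calibration(c);print({q:np.round(k[q],3).tolist() for q in k})
print(sense())
E
```

```text
pics
scene fixture [([275.0, 220.0], 0.91)]
scene jar [([308.0, 254.0], 0.92), ([366.0, 294.0], 0.85), ([376.0, 214.0], 0.58)]
scene cap [([311.0, 225.0], 0.63)]
scene clamp_bar [([266.0, 176.0], 0.83)]
scene clamp_foot [([261.0, 158.0], 0.59)]
scene jar_mouth [([364.0, 296.0], 0.84), ([379.0, 211.0], 0.78), ([310.0, 252.0], 0.62)]
{'fx': 594.32, 'fy': 594.32, 'cx': 332.255, 'cy': 244.518, 'camera_from_world': [[-0.831, 0.557, -0.004, 0.494], [0.469, 0.696, -0.543, -0.208], [-0.3, -0.453, -0.84, 1.272], [0.0, 0.0, 0.0, 1.0]]}
top fixture [([392.0, 254.0], 0.63)]
top jar [([289.0, 268.0], 0.95), ([350.0, 267.0], 0.73)]
top cap [([359.0, 257.0], 0.86)]
top clamp_bar [([434.0, 253.0], 0.79)]
top clamp_foot [([261.0, 198.0], 0.44)]
top jar_mouth [([351.0, 329.0], 0.9), ([292.0, 269.0], 0.73), ([345.0, 262.0], 0.55)]
{'fx': 436.148, 'fy': 436.148, 'cx': 323.62, 'cy': 238.864, 'camera_from_world': [[0.011, -1.0, -0.016, -0.011], [-0.997, -0.009, -0.076, 0.634], [0.076, 0.017, -0.997, 0.901], [0.0, 0.0, 0.0, 1.0]]}
{'t': 0.8, 'joints': array([ 1.39947521,  0.50743162, -0.23760314,  1.50023253,  0.12571325,
        1.14891087, -0.15481169]), 'dq': array([-8.96058879e-04,  4.08472629e-05, -4.87631124e-04,  4.08857870e-04,
        1.26361544e-03, -1.37569553e-03,  1.27796116e-03]), 'tau': array([-7.58227943e-04, -6.20289803e+01, -2.18513869e+00, -2.49952465e+01,
        1.37458218e-02,  2.16359949e-03,  6.89835406e-05]), 'position': array([ 0.17077621, -0.60118473,  0.25630633]), 'tool_rot': array([-3.11155282e+00, -4.33405893e-01,  2.05660201e-05]), 'ft_force': array([ 0.8608414 , -0.03749097, -0.29036214]), 'wrist_torque': array([-0.00296522, -0.00874381, -0.04841402]), 'grip_force': 0.0, 'finger_gap': 1.0006548115908587}
```

View pics/s.png

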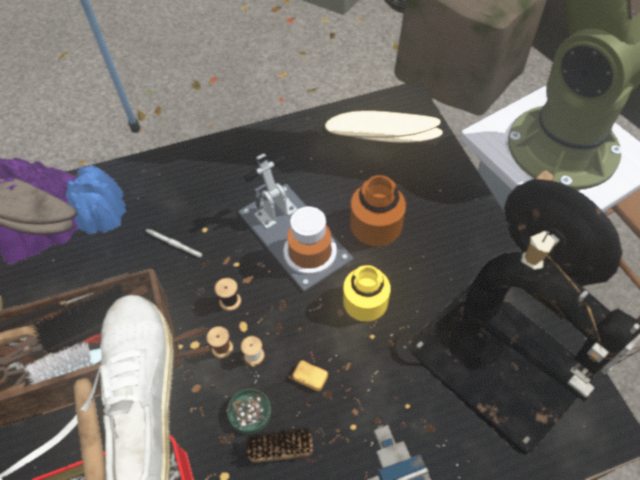

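View pics/t.png

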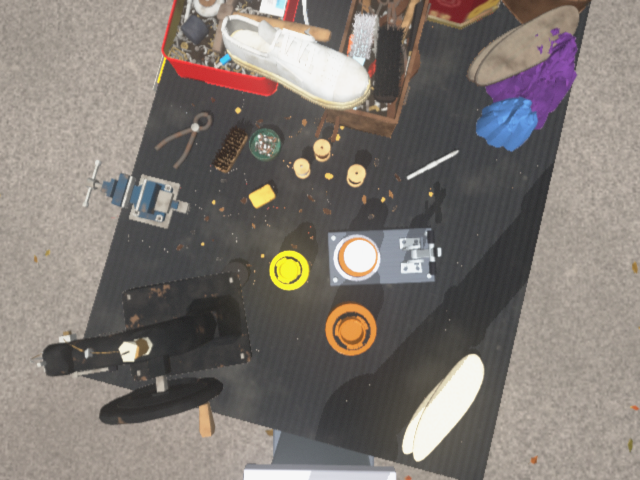

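The jar meant is the amber one with the white cap in the fixture: scene (308,250), top (358,257). The large amber jar is at top (351,329) and the yellow one at top (289,270). Both of those are open and stand outside the fixture. I'll confirm with a crop and locate the jar.

```bash
cat > h.py <<'E'
from station import *
import cv2,numpy as np
from scipy.spatial.transform import Rotation as R
def onplane(c,px,z,k=None):
    k=k or calibration(c);T=np.array(k["camera_from_world"])
    d=T[:3,:3].T@np.array([(px[0]-k["cx"])/k["fx"],(px[1]-k["cy"])/k["fy"],1]);o=-T[:3,:3].T@T[:3,3]
    return o+d*(z-o[2])/d[2]
def proj(c,P,k=None):
    k=k or calibration(c);T=np.array(k["camera_from_world"]);p=T[:3,:3]@np.array(P)+T[:3,3]
    return np.array([k["fx"]*p[0]/p[2]+k["cx"],k["fy"]*p[1]/p[2]+k["cy"]])
def best(c,l):
    camera(c);r=spot_in(c,l);return [(np.array(d["position"]),d["confidence"]) for d in r]
def rel(P,Rw,s=None):  # world pose -> shift/turn in tool axes
    s=s or sense();R0=R.from_rotvec(s["tool_rot"])
    return np.round(R0.inv().apply(np.array(P)-s["position"])*1000,1),np.round((R0.inv()*Rw).as_rotvec()*180/np.pi,1)
E
python3 - <<'E'
from h import *
a=cv2.imread("pics/t.png")[215:300,310:450];cv2.imwrite("pics/tc.png",cv2.resize(a,None,fx=5.5,fy=5.5,interpolation=cv2.INTER_CUBIC))
for c,p in(("scene",(311,225)),("scene",(308,216)),("top",(359,257))):
    for z in(.0965,.111): print(c,p,z,onplane(c,p,z).round(4))
for c,p in(("scene",(266,176)),("top",(434,253))): print(c,onplane(c,p,.125).round(4))
for p in((329,234),(432,228),(436,280),(330,286)): print(onplane("top",p,.008).round(4))
E
```

```text
scene (311, 225) 0.0965 [ 0.5905 -0.0728  0.0965]
scene (311, 225) 0.111 [ 0.5955 -0.0641  0.111 ]
scene (308, 216) 0.0965 [ 0.5844 -0.0922  0.0965]
scene (308, 216) 0.111 [ 0.5895 -0.0831  0.111 ]
top (359, 257) 0.0965 [ 0.5934 -0.0749  0.0965]
top (359, 257) 0.111 [ 0.5929 -0.074   0.111 ]
scene [ 0.6096 -0.1914  0.125 ]
top [ 0.6013 -0.2135  0.125 ]
[ 0.6455 -0.0157  0.008 ]
[ 0.6605 -0.2373  0.008 ]
[ 0.5491 -0.2449  0.008 ]
[ 0.5338 -0.0189  0.008 ]
```

View pics/tc.png

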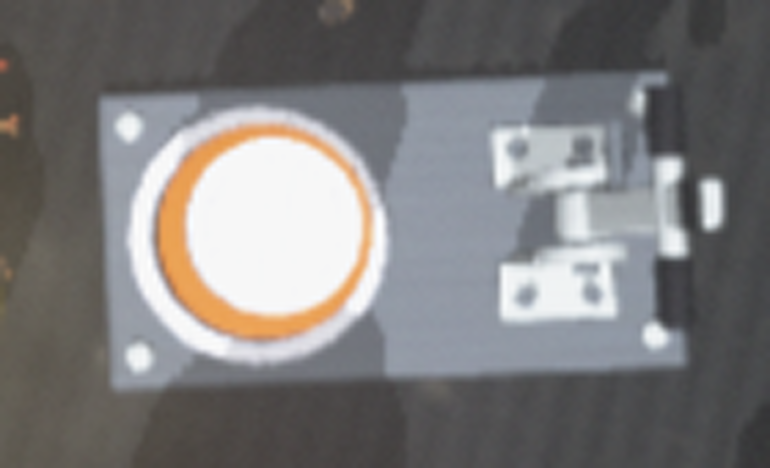

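The crop confirms it: a white-capped amber jar in the seat ring, cap top centre at top pixel (360.4,256.3), and a dark cross handle around (431.5,252.8) on the right (world -y) side.

Run:
```python
from h import *
q=lambda u,v,z:onplane("top",(310+u/5.5,215+v/5.5),z)
P=[q(*p,.008)for p in((100,95),(667,73),(687,365),(113,388))]
for p in P:print(p.round(4))
d=(P[0]-P[1]+P[3]-P[2])[:2];d/=np.linalg.norm(d);yaw=np.arctan2(-d[0],d[1]);print("y dir",d,"yaw",np.degrees(yaw))
C=q(277,227,.111);print("cap",C,"ring",q(258,235,.016)); H=q(668,208,.125);print("handle",H)
c=q(258,235,.016)[:2]*.5+C[:2]*.5
print("exp handle",c-d*.134, "flip", c-d*.089,c-d*.06)
s=sense();print(R.from_rotvec(s["tool_rot"]).as_matrix().round(3))
```

```text
[ 0.6492 -0.0139  0.008 ]
[ 0.6599 -0.2357  0.008 ]
[ 0.5462 -0.2426  0.008 ]
[ 0.5348 -0.0201  0.008 ]
y dir [-0.0495226  0.998773 ] yaw 2.8385970350460132
cap [ 0.59427734 -0.07655182  0.111     ] ring [ 0.59460354 -0.0756651   0.016     ]
handle [ 0.60158258 -0.2087892   0.125     ]
exp handle [ 0.60107647 -0.20994404] flip [ 0.59884795 -0.16499926] [ 0.59741179 -0.13603484]
[[ 0.962  0.273 -0.   ]
 [ 0.273 -0.962 -0.   ]
 [-0.    -0.    -1.   ]]
```

>>> drive_tool:
  plan:
    - {"xyz": [0.51, -0.214, 0], "rot": [0, 0, -77], "grip": 0.04}
    - {"xyz": [0.51, -0.214, 0], "rot": [0, 0, -77], "grip": 0.04}
    - {"xyz": [0.51, -0.214, 0], "rot": [0, 0, -77], "grip": 0.04}
    - {"xyz": [0.51, -0.214, 0], "rot": [0, 0, -77], "grip": 0.04}
    - {"xyz": [0.51, -0.214, 0], "rot": [0, 0, -77], "grip": 0.04}
    - {"xyz": [0.51, -0.214, 0], "rot": [0, 0, -77], "grip": 0.04}
    - {"xyz": [0.51, -0.214, 0], "rot": [0, 0, -77], "grip": 0.04}
    - {"xyz": [0.51, -0.214, 0], "rot": [0, 0, -77], "grip": 0.04}

```text
t: 1.6
position: [0.4846, -0.3503, 0.2566]
tool_rot: [2.317, 2.121, -0.0]
ft_force: [1.4, -1.3, -0.5]
finger_gap: 0.467
grip_force: 0.0
```

```bash
cat > g.py <<'E'
import sys
from h import *
# args: fixture-frame y, z, yaw offset (deg) of tool x from fixture y
O=np.array([.5944,-.0761,0]);F=R.from_euler("z",2.84,degrees=True)
y,z,a=map(float,sys.argv[1:4])
P=O+F.apply([0,y,0])+[0,0,z]
Rw=F*R.from_euler("z",90+a,degrees=True)*R.from_euler("x",180,degrees=True)
s=sense();print(s["t"],s["position"].round(4),s["joints"].round(2),rel(P,Rw,s),s["finger_gap"],s["ft_force"].round(1))
E
python3 g.py -.18 .256 0
```

```text
1.6 [ 0.4846 -0.3503  0.2566] [ 0.95  0.51 -0.59  1.57  0.3   1.16  0.21] (array([104.6, 109.9,   0.6]), array([ 0. ,  0. , -7.9])) 0.4673453960546332 [ 1.4 -1.3 -0.5]
```

>>> drive_tool:
  plan:
    - {"xyz": [0.1, 0.105, 0], "rot": [0, 0, -8], "grip": 0.04}
    - {"xyz": [0.1, 0.105, 0], "rot": [0, 0, -8], "grip": 0.04}
    - {"xyz": [0.1, 0.105, 0], "rot": [0, 0, -8], "grip": 0.04}
    - {"xyz": [0.1, 0.105, 0], "rot": [0, 0, -8], "grip": 0.04}
    - {"xyz": [0.1, 0.105, 0], "rot": [0, 0, -8], "grip": 0.04}

```text
t: 2.1
position: [0.5979, -0.2605, 0.2559]
tool_rot: [-2.167, -2.274, -0.0]
ft_force: [0.1, -1.3, -0.4]
finger_gap: 0.463
grip_force: 0.0
```

```bash
python3 g.py -.18 .14 0
python3 - <<'E'
from h import *
k=calibration("wrist");cv2.imwrite("pics/w1.png",camera("wrist"))
for l in("clamp_bar","cap","clamp_foot"):print(l,spot_in("wrist",l))
for n,P in(("bar",(.6011,-.2099,.125)),("cap",(.5944,-.0761,.111))):print(n,proj("wrist",P,k))
E
```

```text
2.1 [ 0.5979 -0.2605  0.2559] [ 0.72  0.6  -0.62  1.42  0.35  1.24  0.12] (array([  4.3,   5.6, 115.9]), array([-0. , -0. , -0.1])) 0.46283780420774473 [ 0.1 -1.3 -0.4]
clamp_bar [{'position': [330.5, 145.3], 'confidence': 0.69}]
cap []
clamp_foot [{'position': [332.1, 159.5], 'confidence': 0.64}]
bar [329.65209527 153.7279861 ]
cap [ 330.82572816 -117.21587121]
```

View pics/w1.png

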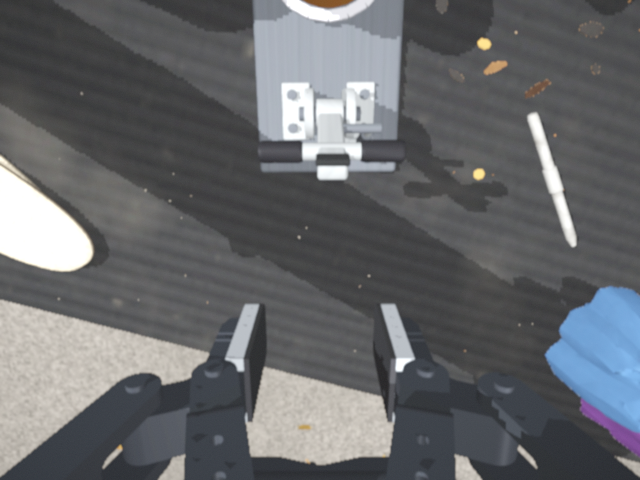

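Wrist view: the cross handle is centred at (331,152), as predicted, and the plate lies straight ahead. I'll lower the fingers behind the handle with the arm between them.

>>> drive_tool:
  plan:
    - {"xyz": [0.004, 0.006, 0.045], "rot": [0, 0, 0], "grip": 0.04}
    - {"xyz": [0.004, 0.006, 0.09], "rot": [0, 0, 0], "grip": 0.04}
    - {"xyz": [0.004, 0.006, 0.126], "rot": [0, 0, 0], "grip": 0.04}
    - {"xyz": [0.004, 0.006, 0.126], "rot": [0, 0, 0], "grip": 0.04}
    - {"xyz": [0.004, 0.006, 0.126], "rot": [0, 0, 0], "grip": 0.04}

```text
t: 2.8
position: [0.6027, -0.2586, 0.131]
tool_rot: [-2.172, -2.27, 0.0]
ft_force: [-1.2, -0.3, 1.0]
finger_gap: 0.468
grip_force: 0.0
```

```bash
python3 g.py -.09 .13 0
```

```text
2.8 [ 0.6027 -0.2586  0.131 ] [ 0.69  0.71 -0.57  1.57  0.43  0.99  0.03] (array([92.7,  0.2,  1. ]), array([-0. , -0. , -0.3])) 0.4675402518255216 [-1.2 -0.3  1. ]
```

>>> drive_tool:
  plan:
    - {"xyz": [0.015, 0, 0], "rot": [0, 0, 0], "grip": 0.04}
    - {"xyz": [0.025, 0, 0], "rot": [0, 0, 0], "grip": 0.04}
    - {"xyz": [0.035, 0, 0], "rot": [0, 0, 0], "grip": 0.04}
    - {"xyz": [0.045, 0, 0], "rot": [0, 0, 0], "grip": 0.04}
    - {"xyz": [0.055, 0, 0], "rot": [0, 0, 0], "grip": 0.04}
    - {"xyz": [0.06, 0, 0], "rot": [0, 0, 0], "grip": 0.04}

```text
t: 3.4
position: [0.6012, -0.2047, 0.1341]
tool_rot: [2.167, 2.258, -0.008]
ft_force: [-1.2, -15.2, 10.2]
finger_gap: 0.471
grip_force: 7.6
```

```bash
python3 g.py -.09 .13 0
```

```text
3.4 [ 0.6012 -0.2047  0.1341] [ 0.61  0.68 -0.56  1.64  0.44  0.95 -0.06] (array([38.8, -0.8,  3.6]), array([ 0.3,  0.7, -0.5])) 0.47119536527829825 [ -1.2 -15.2  10.2]
```

>>> drive_tool:
  plan:
    - {"xyz": [0.008, 0, 0], "rot": [0, 0, 0], "grip": 0.04}
    - {"xyz": [0.016, 0, 0], "rot": [0, 0, 0], "grip": 0.04}
    - {"xyz": [0.024, 0, 0], "rot": [0, 0, 0], "grip": 0.04}
    - {"xyz": [0.032, 0, 0], "rot": [0, 0, 0], "grip": 0.04}
    - {"xyz": [0.038, 0, 0], "rot": [0, 0, 0], "grip": 0.04}
    - {"xyz": [0.038, 0, 0], "rot": [0, 0, 0], "grip": 0.04}

```text
t: 4.0
position: [0.5989, -0.1581, 0.1314]
tool_rot: [2.168, 2.272, 0.002]
ft_force: [-0.3, 1.4, 0.2]
finger_gap: 0.469
grip_force: 0.0
```

```bash
python3 g.py -.09 .13 0
python3 - <<'E'
from h import *
a=camera("scene");print([(d["position"],d["confidence"])for l in("clamp_bar","clamp_foot") for d in spot_in("scene",l)])
O=np.array([.5944,-.0761,0]);F=R.from_euler("z",2.84,degrees=True)
for th in(0,.8,1.9):print(th,proj("scene",O+F.apply([0,-.115+.058*np.sin(th-.33),.07+.058*np.cos(th-.33)])))
cv2.imwrite("pics/s2.png",cv2.resize(a[130:310,200:440],None,fx=3,fy=3))
E
```

```text
4.0 [ 0.5989 -0.1581  0.1314] [ 0.56  0.66 -0.57  1.68  0.43  0.93 -0.13] (array([-7.9, -0.4,  1.4]), array([ 0.1,  0. , -0.1])) 0.46883335558364275 [-0.3  1.4  0.2]
[([283.5, 199.9], 0.8), ([282.2, 231.4], 0.15)]
0 [264.97179504 167.54412948]
0.8 [278.91194064 184.1662113 ]
1.9 [290.74696387 212.60399415]
```

View pics/s2.png

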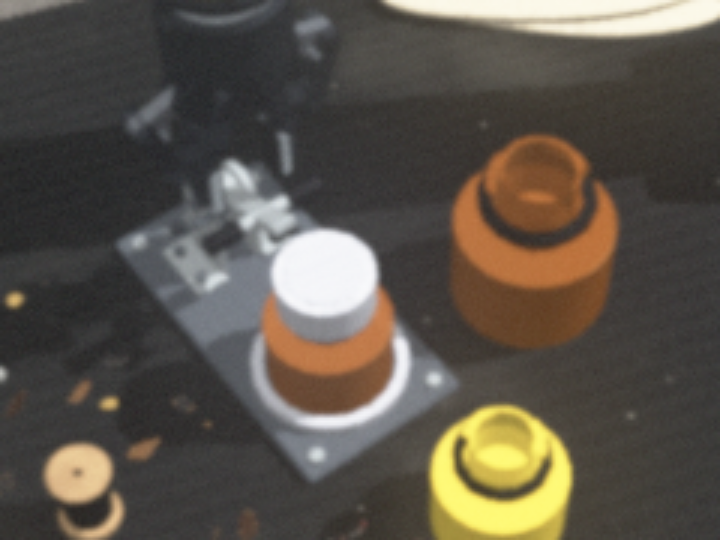

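The clamp is past its flip point and swinging down. I'll raise the tool, move over the cap, turn it 35° clockwise beforehand, and open the fingers.

>>> drive_tool:
  plan:
    - {"xyz": [0, 0, -0.04], "rot": [0, 0, 0], "grip": 0.04}
    - {"xyz": [0.0, 0, -0.08], "rot": [0, 0, 0], "grip": 0.085}
    - {"xyz": [0.04, 0, -0.08], "rot": [0, 0, 8], "grip": 0.085}
    - {"xyz": [0.082, 0, -0.08], "rot": [0, 0, 16], "grip": 0.085}
    - {"xyz": [0.082, 0, -0.08], "rot": [0, 0, 24], "grip": 0.085}
    - {"xyz": [0.082, 0, -0.08], "rot": [0, 0, 32], "grip": 0.085}
    - {"xyz": [0.082, 0, -0.08], "rot": [0, 0, 35], "grip": 0.085}
    - {"xyz": [0.082, 0, -0.08], "rot": [0, 0, 35], "grip": 0.085}

```text
t: 4.95
position: [0.5949, -0.0772, 0.2107]
tool_rot: [2.752, 1.514, 0.001]
ft_force: [0.1, 0.2, 0.2]
finger_gap: 0.997
grip_force: 0.0
```

```bash
python3 g.py 0 .112 -35
python3 - <<'E'
from h import *
k=calibration("wrist");w=camera("wrist");a=camera("scene");t=camera("top")
for c in("wrist","scene","top"):
  for l in("cap","clamp_bar","clamp_foot"):print(c,l,[(np.round(d["position"]),round(d["confidence"],2)) for d in spot_in(c,l)][:2])
O=np.array([.5944,-.0761,0]);F=R.from_euler("z",2.84,degrees=True)
print(proj("wrist",O+[0,0,.111],k),[proj(c,O+F.apply([0,-.057,.07])) for c in("scene","top")])
z=np.hstack([cv2.resize(w,(400,300)),cv2.resize(a[160:280,220:380],(400,300))])
cv2.imwrite("pics/c3.png",z)
E
```

```text
4.95 [ 0.5949 -0.0772  0.2107] [ 0.37  0.53 -0.45  1.64  0.26  1.04 -0.72] (array([ 0.6, -1. , 98.7]), array([ 0. , -0. , -0.2])) 0.9971296641960286 [0.1 0.2 0.2]
wrist cap [(array([316., 244.]), 0.87)]
wrist clamp_bar [(array([385., 315.]), 0.56)]
wrist clamp_foot []
scene cap [(array([311., 226.]), 0.96), (array([309., 254.]), 0.28)]
scene clamp_bar [(array([282., 206.]), 0.93)]
scene clamp_foot []
top cap []
top clamp_bar []
top clamp_foot [(array([238., 269.]), 0.31)]
[318.08061582 253.5641899 ] [array([290.74853987, 212.61874846]), array([387.1925387 , 255.82479271])]
```

View pics/c3.png

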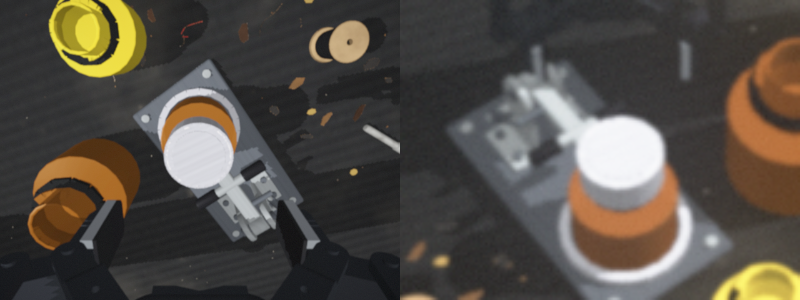

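Run:
```python
from h import *
O=np.array([.5944,-.0761,0]);F=R.from_euler("z",2.84,degrees=True)
for th in(1.3,1.6,1.9):
  f=lambda x,r:O+F.apply([x,-.115+r*np.sin(th-.33),.07+r*np.cos(th-.33)])
  print(th,[proj("wrist",f(x,.058)).round() for x in(-.042,.042)],[proj("scene",f(x,.058)).round() for x in(-.042,.042)])
k=calibration("wrist");print(k["fx"],proj("wrist",O+[0,0,.082]),proj("wrist",O+[0,0,.111]))
w=camera("wrist");cv2.imwrite("pics/w4.png",cv2.resize(w[160:400,220:480],None,fx=2.3,fy=2.3))
```

```text
1.3 [array([325., 369.]), array([444., 298.])] [array([305., 187.]), array([267., 210.])]
1.6 [array([318., 346.]), array([430., 277.])] [array([308., 195.]), array([270., 217.])]
1.9 [array([316., 330.]), array([422., 264.])] [array([309., 202.]), array([272., 224.])]
427.8062942021809 [317.84349117 236.27697578] [317.65654579 252.81881694]
```

View pics/w4.png

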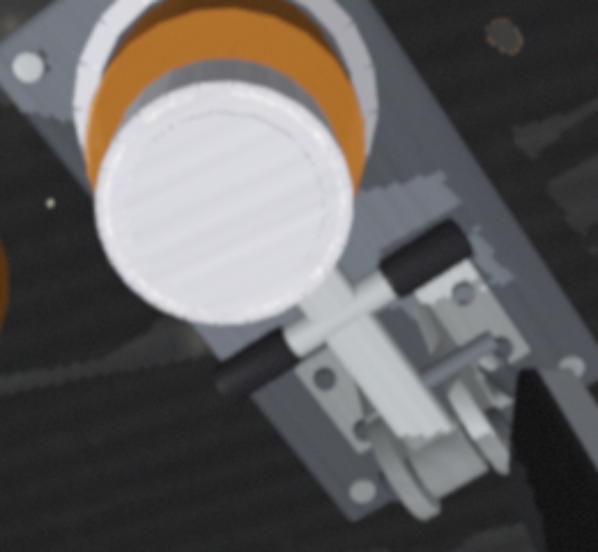

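The clamp is down: the bar ends at wrist (316,324) and (423,263) match the 1.9 rad prediction. The cap top is centred at wrist (317,248), so I'll shift about 2 mm along tool x and descend.

>>> drive_tool:
  plan:
    - {"xyz": [0.002, -0.001, 0.03], "rot": [0, 0, 0], "grip": 0.085}
    - {"xyz": [0.002, -0.001, 0.06], "rot": [0, 0, 0], "grip": 0.085}
    - {"xyz": [0.002, -0.001, 0.085], "rot": [0, 0, 0], "grip": 0.085}
    - {"xyz": [0.002, -0.001, 0.1], "rot": [0, 0, 0], "grip": 0.085}
    - {"xyz": [0.002, -0.001, 0.103], "rot": [0, 0, 0], "grip": 0.085}
    - {"xyz": [0.002, -0.001, 0.103], "rot": [0, 0, 0], "grip": 0.085}

```text
t: 6.2
position: [0.595, -0.0754, 0.1072]
tool_rot: [-2.752, -1.514, 0.001]
ft_force: [0.6, -0.2, 0.5]
finger_gap: 0.996
grip_force: 0.0
```

>>> drive_tool:
  plan:
    - {"xyz": [0, 0, 0], "rot": [0, 0, 0], "grip": 0.05}
    - {"xyz": [0, 0, 0], "rot": [0, 0, 0], "grip": 0.05}
    - {"xyz": [0, 0, 0], "rot": [0, 0, 0], "grip": 0.05}
    - {"xyz": [0, 0, 0], "rot": [0, 0, 0], "grip": 0.05}
    - {"xyz": [0, 0, 0], "rot": [0, 0, 0], "grip": 0.05}
    - {"xyz": [0, 0, 0], "rot": [0, 0, 0], "grip": 0.05}
  newtons: 50

```text
t: 6.8
position: [0.5956, -0.0754, 0.1088]
tool_rot: [2.752, 1.513, 0.003]
ft_force: [-1.4, 0.9, 6.3]
finger_gap: 0.687
grip_force: 53.5
```

```bash
python3 g.py 0 .108 -35
```

```text
6.8 [ 0.5956 -0.0754  0.1088] [ 0.34  0.64 -0.41  1.75  0.33  0.82 -0.79] (array([-1.3, -0.6,  0.8]), array([ 0.1, -0. , -0.2])) 0.6873804985813065 [-1.4  0.9  6.3]
```

>>> drive_tool:
  plan:
    - {"xyz": [0, 0, 0], "rot": [0, 0, -5], "grip": 0.05}
    - {"xyz": [0, 0, 0], "rot": [0, 0, -10], "grip": 0.05}
    - {"xyz": [0, 0, 0], "rot": [0, 0, -15], "grip": 0.05}
    - {"xyz": [0, 0, 0], "rot": [0, 0, -20], "grip": 0.05}
    - {"xyz": [0, 0, 0], "rot": [0, 0, -25], "grip": 0.05}
    - {"xyz": [0, 0, 0], "rot": [0, 0, -30], "grip": 0.05}
    - {"xyz": [0, 0, 0], "rot": [0, 0, -35], "grip": 0.05}

```text
t: 7.5
position: [0.5961, -0.0754, 0.1089]
tool_rot: [2.165, 2.273, 0.003]
ft_force: [0.6, 1.6, 3.8]
finger_gap: 0.684
grip_force: 53.3
```

```bash
python3 g.py 0 .108 -35
python3 - <<'E'
from h import *
s=sense();print(s["wrist_torque"],s["grip_force"])
E
```

```text
7.5 [ 0.5961 -0.0754  0.1089] [ 0.44  0.67 -0.58  1.75  0.46  0.86 -0.3 ] (array([-0.6, -1.8,  0.9]), array([ 0.2, -0. , 35. ])) 0.6843767720933507 [0.6 1.6 3.8]
[ 0.13245328  0.04718975 -0.17448587] 53.30518660594765
```

>>> drive_tool:
  plan:
    - {"xyz": [0, 0, 0], "rot": [0, 0, -5], "grip": 0.05}
    - {"xyz": [0, 0, 0], "rot": [0, 0, -10], "grip": 0.05}
    - {"xyz": [0, 0, 0], "rot": [0, 0, -15], "grip": 0.05}
    - {"xyz": [0, 0, 0], "rot": [0, 0, -20], "grip": 0.05}
    - {"xyz": [0, 0, 0], "rot": [0, 0, -25], "grip": 0.05}
    - {"xyz": [0, 0, 0], "rot": [0, 0, -30], "grip": 0.05}
    - {"xyz": [0, 0, 0], "rot": [0, 0, -36], "grip": 0.05}
    - {"xyz": [0, 0, 0], "rot": [0, 0, -36], "grip": 0.05}

```text
t: 8.3
position: [0.5964, -0.0753, 0.1091]
tool_rot: [1.356, 2.83, 0.003]
ft_force: [0.2, 1.0, 6.9]
finger_gap: 0.686
grip_force: 53.6
```

```bash
python3 g.py 0 .108 -35
python3 - <<'E'
from h import *
s=sense();print(s["wrist_torque"],s["grip_force"])
a=camera("scene");cv2.imwrite("pics/s5.png",cv2.resize(a[160:310,210:410],None,fx=4,fy=4,interpolation=2))
E
```

```text
8.3 [ 0.5964 -0.0753  0.1091] [ 0.53  0.71 -0.75  1.75  0.59  0.92  0.21] (array([ 0.6, -2.1,  1.1]), array([ 0.2,  0. , 71. ])) 0.6864765558914021 [0.2 1.  6.9]
[0.12335136 0.01496575 0.07261563] 53.5584573082906
```

View pics/s5.png

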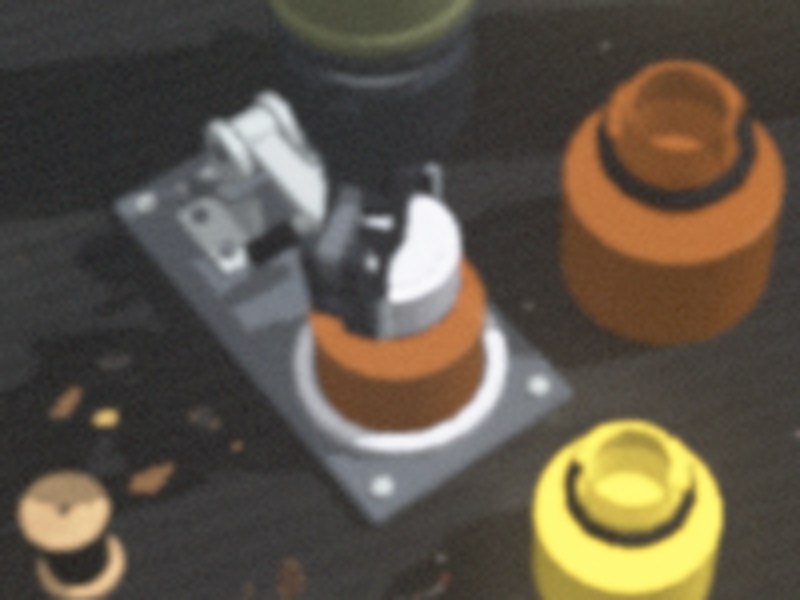

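The fingers hold the cap level, the clamp is down, and the turning resistance has gone. A short test lift first.

>>> drive_tool:
  plan:
    - {"xyz": [0, 0, -0.003], "rot": [0, 0, 0], "grip": 0.05}
    - {"xyz": [0, 0, -0.006], "rot": [0, 0, 0], "grip": 0.05}
    - {"xyz": [0, 0, -0.008], "rot": [0, 0, 0], "grip": 0.05}
    - {"xyz": [0, 0, -0.008], "rot": [0, 0, 0], "grip": 0.05}

```text
t: 8.75
position: [0.5951, -0.0757, 0.1156]
tool_rot: [1.362, 2.83, -0.0]
ft_force: [-0.9, -0.0, -0.3]
finger_gap: 0.683
grip_force: 53.6
```

>>> drive_tool:
  plan:
    - {"xyz": [0, 0, -0.008], "rot": [0, 0, 0], "grip": 0.05}
    - {"xyz": [0, 0, -0.016], "rot": [0, 0, 0], "grip": 0.05}
    - {"xyz": [0, 0, -0.024], "rot": [0, 0, 0], "grip": 0.05}
    - {"xyz": [0, 0, -0.032], "rot": [0, 0, 0], "grip": 0.05}
    - {"xyz": [0, 0, -0.038], "rot": [0, 0, 0], "grip": 0.05}
    - {"xyz": [0, 0, -0.038], "rot": [0, 0, 0], "grip": 0.05}
    - {"xyz": [0, 0, -0.038], "rot": [0, 0, 0], "grip": 0.05}

```text
t: 9.45
position: [0.595, -0.0756, 0.1534]
tool_rot: [1.362, 2.831, -0.0]
ft_force: [0.3, -0.5, -1.2]
finger_gap: 0.69
grip_force: 53.6
```

```bash
python3 g.py 0 .154 36
python3 - <<'E'
from h import *
a=camera("scene");cv2.imwrite("pics/s6.png",cv2.resize(a[160:310,210:410],None,fx=4,fy=4,interpolation=2))
print([(c,l,[(np.round(d["position"]),round(d["confidence"],2)) for d in spot_in(c,l)][:2]) for c in("scene",) for l in("cap","jar_mouth")],proj("scene",(.595,-.0755,.1415)),proj("scene",(.595,-.0755,.127)),proj("scene",(.595,-.0755,.102)))
E
```

```text
9.45 [ 0.595  -0.0756  0.1534] [ 0.56  0.66 -0.79  1.7   0.54  1.01  0.25] (array([ 0. , -0.8, -0.6]), array([ 0. ,  0. , -0.2])) 0.6900280935388441 [ 0.3 -0.5 -1.2]
[('scene', 'cap', [(array([319., 211.]), 0.87)]), ('scene', 'jar_mouth', [(array([375., 208.]), 0.82), (array([366., 296.]), 0.61)])] [307.01032991 210.02459823] [307.3448709  215.01730245] [307.90331798 223.35159074]
```

View pics/s6.png

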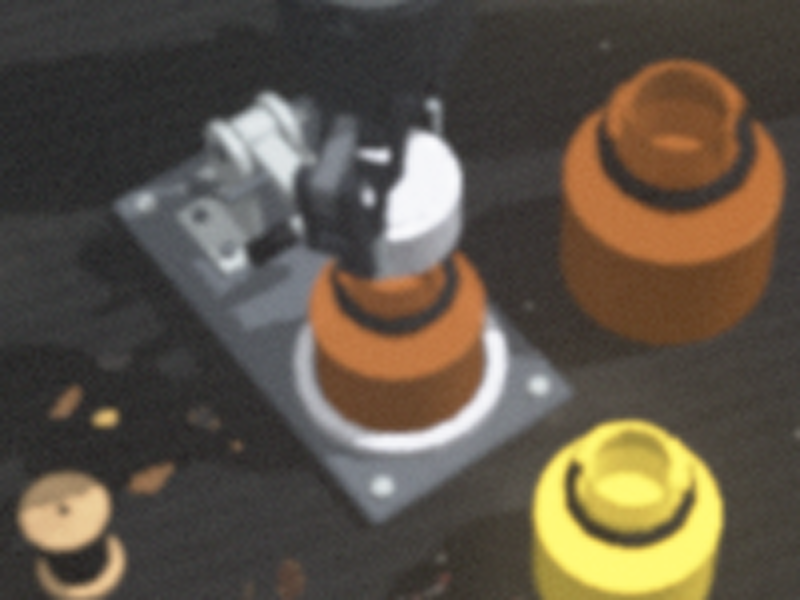

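The picture shows the cap held level. Its lower edge is about 14 px higher than when screwed on (15 px predicted for a 45 mm lift), which puts it about 2.5 cm above the mouth. The jar is still seated and clamped.

```bash
python3 -c "
from station import *
print(sign_off())"
```

```text
the job is handed in; nothing more can be done
None
```

I clamped the jar, unscrewed the cap by about 71° and lifted it straight up. I handed the job in at about 9.5 s with the cap held level, about 2.5 cm above the mouth; no verdict came back.

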